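Set the washer doser to five and open its water valve half way

TASK

Get the washing machine's water doser ready for a half load: with the water still shut off, turn the ribbed dose sleeve until its pointer rests in the click at mark 5, and then open the water valve's lever half way and let go. Leave the dispenser, cup, jar and brush in the caddy where they stand.

Things in the scene. Friction and masses are not known exactly. Their poses are not given: they have to be found in the camera images.
- caddy: White moulded caddy tray, fixed; its frame: origin on the table under the dose sleeve's middle, spanning x -120..150, y -330..360 mm; floor 12 mm thick, rim 30 mm high. At x 0, y 46 stands a grey water doser, 76 mm thick, leaning 33 degrees from vertical to -y (to the valve). A 22 mm steel pipe runs from it to -y at x 46, height 52 mm, to the water valve.
- bar_mid (a point): Point on a level white bar, 12 mm thick, 320 mm above the table, right above the sleeve along caddy x (-55 to 105); it stands on one post at caddy x 105, y 85 mm, which has a clip and an upright grey peg strip on its far side. An upright tool cannot get at the sleeve under the bar: come along the sleeve's own leaning axis, from the valve side (caddy -y).
- sleeve_mid (a point): Middle of the dose sleeve on its axis, 131 mm above the table. The sleeve: grey ribbed cylinder, 50 mm diameter (ribs 1 mm), 60 mm long, on top of the leaning doser. It turns about its long axis = this point's z axis, which points out of the free end. Free end 30 mm along +z, scale plate (116 mm wide) 33 mm along -z.
- sleeve_pointer (a point): Tip of the sleeve's pointer fin, 46 mm from the sleeve axis. The fin is 8 mm high, 6 mm wide, at the very foot of the sleeve, just over the scale plate.
- mark0 (a point): Mark 0 on the scale plate, 50 mm from the sleeve axis. Nine raised black bars, 30 degrees apart, counted 0 to 8 clockwise looking down on the sleeve's free end; bars 0, 4, 8 are long (16 mm), the rest 9 mm. Mark 4 is uppermost, on caddy +y; the gap without marks faces the valve (-y).
- mark5 (a point): Mark 5 on the scale plate, 50 mm from the sleeve axis: the first short bar past the uppermost long bar, going clockwise.
- dose_sleeve (a joint): Sleeve angle, rad: 0 with the pointer at mark 0, growing clockwise looking down on its free end, 0.5236 (30 degrees) per mark; mark 5 is 2.618. Stops just beyond 0 and 8. Spring detents pull it to the nearest mark when let go (about 0.15 N m to pass a click).
- valve_axis (a point): Point on the upright axis of the water valve's lever, at the lever's mid height (96 mm above the table). In the caddy frame at x 46, y -215 mm.
- valve_grip (a point): Middle of the valve lever's grip, 70 mm from valve_axis, at mid height. The lever: grey level bar 14 mm wide, 20 mm high (85 to 105 mm above the table), reaching 95 mm from the axis, free below its outer half. Under its inner half a steel disc of 46 mm radius with three black bars: shut, half, open.
- valve_lever (a joint): Lever angle, rad: 0 = shut, lever square to the pipe, pointing to the robot side (caddy -x); turns anticlockwise from above to 1.571 = fully open, lever along the pipe, pointing away from the doser (caddy -y). Half open is 0.785. Stays where it is left.
- dispenser: White push dispenser, loose, 72 mm diameter, 178 mm high with its spout; origin under its centre. In the caddy left (+y) of the doser. Not to be moved.
- cup: Grey stepped measuring cup of hard silicone, loose, 84 mm across the rim, 80 mm high; origin under its centre. In the caddy left of the doser. Not to be moved.
- jar: Sealed glass jar with steel cap, loose, 80 mm diameter, 115 mm high; origin under its centre. In the caddy left of the doser. Not to be moved.
- brush: Wooden-handled scrubbing brush, loose, 150 mm long, 44 mm wide, 34 mm high, lying along the caddy's far rim behind the valve pipe; origin under its middle. Not to be moved.

How it is judged:
On the way:
1. the sleeve is at mark 5 while the valve is still shut (value of joint dose_sleeve between 2.468 and 2.768 rad and value of joint valve_lever below 0.3 rad), for 0.3 s.
At the end, for the whole second after the job is handed in: The sleeve rests at mark 5 (within 0.15 rad of 2.618) and the valve lever stands half open (within 0.16 rad, about 9 degrees, of 0.785), both still (value of joint dose_sleeve between 2.468 and 2.768 rad and value of joint valve_lever between 0.625 and 0.945 rad and velocity of joint dose_sleeve between -0.05 and 0.05 rad/s and velocity of joint valve_lever between -0.05 and 0.05 rad/s); the robot touches nothing.
It fails at once if the dispenser is shifted by more than 25 mm or knocked over (distance of dispenser from where it was at the start of the episode above 0.025 m or angle between dispenser's own z axis and vertical above 0.4 rad).
It fails at once if the cup is shifted by more than 25 mm or knocked over (distance of cup from where it was at the start of the episode above 0.025 m or angle between cup's own z axis and vertical above 0.4 rad).
It fails at once if the jar is shifted by more than 25 mm or knocked over (distance of jar from where it was at the start of the episode above 0.025 m or angle between jar's own z axis and vertical above 0.4 rad).
It fails at once if the brush is shifted by more than 25 mm (distance of brush from where it was at the start of the episode above 0.025 m).
It also fails if it takes over 64 s, if anything falls off the work surface, if the arm or the gripper's body presses on something with over 40 N, if the wrist force passes 120 N, or if a joint passes its speed limit or range.

ROBOT

A 6-joint arm with a two-finger parallel gripper is mounted at the origin on the work surface. World frame = base frame: x ahead of the robot, y to its left, z up, the work surface at z = 0. Lengths are in m, angles in rad, forces in N, time in s.
With the tool pointing down it reaches from about 0.25 to 0.725 m from the base axis. Payload 4 kg.
Tool frame: the origin (TCP) lies at the very end of the fingers, on their centre line; the grasp point (between the pads) lies 19 mm behind it; z points along the fingers, y is the line along which they close (so a half turn about z gives the same grasp; the last joint's range is limited). The gripper opens to 85 mm and grips with 20 to 120 N. Pads are 22 mm wide; open, the fingers measure 114 mm over their backs; the gripper's body (76 mm by 85 mm) begins 54 mm behind the grasp point. The pads swing forward as they close: fully open they stand 13 mm farther back than shut.
Start: joints at [-1.132, 0.241, 0.005, 1.335, 0, 1.571], TCP at [0.212, -0.453, 0.231] pointing down, gripper open.
Joint ranges: [-2.72, 2.72], [-1.05, 1.87], [-1.09, 1.28], [-1.99, 2.15], [-1.42, 1.44], [-3.14, 3.14]. Speed limits (rad/s): [2.79, 2.79, 3.14, 3.14, 3.14, 3.14].

INTERFACE

Orientations are given as a unit quaternion [x, y, z, w].
In Python, from workcell import * gives the robot as it stands. The module is installed in compiled form; this text tells all that it offers.
- The arm moves only by the tool send_rows, never from a script. Its argument "steps" is text: rows parted by semicolons, each of 7 numbers parted by spaces: the opening, from -1 (shut) to 1 (fully open), then the shift along the world's x, y, z in m, then the turn, a rotation vector about the world's x, y, z in rad. A call has exactly 5 rows; each row shifts and turns the commanded pose from where the row before left it; what a row does not reach is not made up. A row lasts 1/12 s, in which the tool goes at most 41.7 mm and 7.16 degrees, less where a joint would pass 70% of its speed; a pose out of reach is approached as far as the arm can. A call is refused whole if a number of a shift passes 0.0417 or a number of a turn 0.125, either way. A call with a gripper value outside its range is refused whole. The fingers move at their own pace and stop on an object; the grip force is fixed at half the most. Time passes only in rows, so rows that do not move let the fingers close, or fill a call up. It gives the time, the measured TCP pose, the force, the opening and the grip force at its end, in the units of the state.
- get_obs(): the state, without advancing time (a new reading comes with each control period).
- camera(name): name is "side" or "top"; returns a dict with "frame" (384x512x3 uint8, red, green, blue), "range_z" (384x512 float32, m along the optical axis (not along the pixel's ray), 0 where there is no reading), "camera_matrix" (3x3 intrinsics, pixels), "extrinsics" (4x4, takes a point from world to camera coordinates). Camera axes: x right, y down, z forward; pixel columns grow to the right and rows downward; lengths in m; the calibration is good to about 2 mm. A picture is of the moment at which its call begins.
- job_done(): hands the job in; it is judged then, once.
The state is a dict: "clock": time; "joint_pos": joint angles; "joint_vel": joint speeds; "tau": joint torques, N m; "eef_pos": TCP position; "tool_rot": TCP orientation; "ft_force": force on the tool from outside, world axes, zero at the start; "ft_torque": the same for the moment, N m; "grip_width": finger opening in m; "grasp_force": force on a finger pad.
Only numpy, scipy, OpenCV 4.12 (cv2) and the standard library are available. Lean on these libraries where they do the work, as an engineer would, in place of code of your own. Each camera call takes 0.05 s, during which the arm holds its last target. There are 200 camera calls.

## Working session

There is one attempt and no reset: what is moved stays moved. The work goes in short steps, Python scripts to look and compute and a tool call to move; the robot and the scene stay as the last step left them, time stands still between calls to the robot, and variables do not carry over. Pictures are saved under pics/ and viewed, at most 10 in all, crops included, and the job is handed in when it is done.

Besides the shell and the picture viewer there is one more tool, called after "Emit:" as a command line: name --argument value ..., lists and objects as JSON in quotes. send_rows: Moves the arm, as the interface text tells. Its arguments: {"type":"object","properties":{"steps":{"type":"string"}},"required":["steps"]}

```bash
mkdir -p pics
cat > h.py <<'E'
from workcell import *
import numpy as np, cv2
from scipy.spatial.transform import Rotation as R
def cam(n):
    c=camera(n); return c['frame'],c['range_z'],np.array(c['camera_matrix']),np.array(c['extrinsics'])
def pts(d,K,E):
    v,u=np.mgrid[:d.shape[0],:d.shape[1]]
    p=np.stack([(u-K[0,2])/K[0,0]*d,(v-K[1,2])/K[1,1]*d,d],-1)
    return (p-E[:3,3])@E[:3,:3]
E
python3 - <<'E'
from h import *
for n in ('top','side'):
    f,d,K,E=cam(n); cv2.imwrite(f'pics/{n}0.png',f[...,::-1]); np.savez(f'{n}0.npz',f=f,d=d,K=K,E=E)
    print(n,K.round(1).tolist(),(-E[:3,:3].T@E[:3,3]).round(3),E[:3,:3].round(2).tolist(),(d>0).mean())
o=get_obs();print(o)
E
```

```text
top [[473.5, 0.0, 259.9], [0.0, 473.5, 192.8], [0.0, 0.0, 1.0]] [0.339 0.112 1.533] [[0.01, -1.0, 0.02], [-0.98, -0.02, -0.18], [0.18, -0.02, -0.98]] 0.9960835774739584
side [[350.2, 0.0, 248.8], [0.0, 350.2, 193.6], [0.0, 0.0, 1.0]] [0.333 0.738 0.702] [[-0.94, -0.35, -0.02], [-0.2, 0.58, -0.79], [0.29, -0.73, -0.62]] 0.9962158203125
{'clock': 0.1, 'joint_pos': array([-1.13197071e+00,  2.41323234e-01,  3.88384792e-03,  1.33518714e+00,
       -9.90261528e-06,  1.57080849e+00]), 'joint_vel': array([ 0.00082324, -0.00124268,  0.00358272, -0.00236486,  0.00017135,
        0.00208125]), 'tau': array([-1.90678560e-05, -3.73136866e+01,  2.53011131e+01,  1.08382880e-02,
       -5.16806540e-05, -1.78364022e-06]), 'eef_pos': array([ 0.21220268, -0.45213065,  0.23051866]), 'tool_rot': array([ 9.76026338e-01,  2.17650524e-01, -2.04015340e-04, -8.92081095e-04]), 'ft_force': array([-0.79397122,  0.43946986,  0.07475271]), 'ft_torque': array([ 0.00093927, -0.00839005,  0.02695433]), 'grasp_force': 0.0, 'grip_width': 0.08537713595001654}
```

View pics/top0.png

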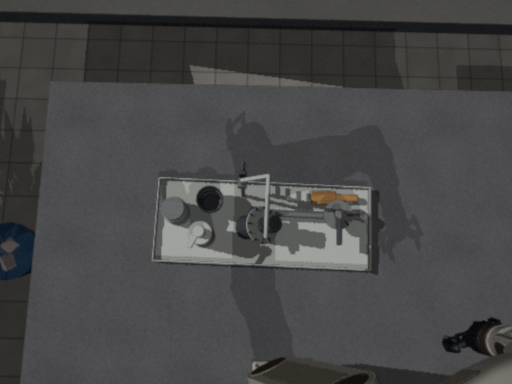

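View pics/side0.png

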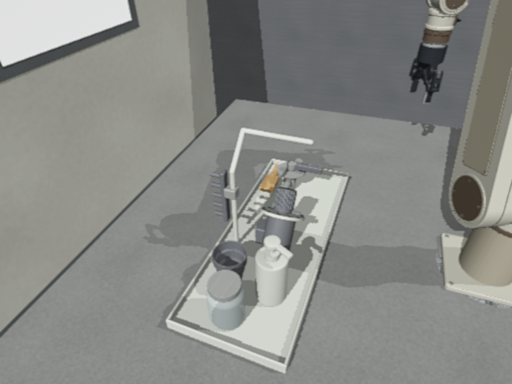

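The top view shows the caddy at about columns 153–371, rows 178–268. The sleeve and doser are at (262,223). The valve is at (338,212), with its lever pointing down to (339,243), which is shut. The bar runs along column 267, rows 176–240. The side view shows the sleeve at (283,200) with its scale plate below it.

Run:
```python
from h import *
z=np.load('top0.npz');f,d,K,E=[z[k] for k in 'fdKE'];P=pts(d,K,E)
roi=np.zeros(d.shape,bool);roi[165:285,140:385]=1
m=(roi&(P[...,2]>.006)).astype(np.uint8)
m=cv2.morphologyEx(m,cv2.MORPH_OPEN,np.ones((3,3)))
rim=(roi&(P[...,2]>.02)&(P[...,2]<.036)&(f.min(2)>90))
q=P[rim][:,:2]
rect=cv2.minAreaRect(q.astype(np.float32)*1000);print(rect,cv2.boxPoints(rect).round())
# valve lever pts
lv=roi&(P[...,2]>.09)&(P[...,2]<.115);lv[:,:320]=0
r=cv2.minAreaRect(P[lv][:,:2].astype(np.float32)*1000);print('lever',lv.sum(),r,cv2.boxPoints(r).round())
b=roi&(P[...,2]>.30)&(P[...,2]<.34);r=cv2.minAreaRect(P[b][:,:2].astype(np.float32)*1000);print('bar',b.sum(),r,cv2.boxPoints(r).round(),P[b][:,2].mean())
g=np.clip(f[170:285,145:385].astype(float)*2.2,0,255).astype(np.uint8)[:,:,::-1]
a=cv2.resize(g[:,75:225],(790,605),interpolation=3)[:600]
z=np.load('side0.npz');f=z['f']
b=cv2.resize(np.clip(f[150:270,215:345].astype(float)*1.6,0,255).astype(np.uint8)[:,:,::-1],(640,590),interpolation=3)
cv2.imwrite('pics/c1.png',a);cv2.imwrite('pics/c2.png',b)
```

```text
((521.1011962890625, 69.42849731445312), (691.063232421875, 270.678955078125), 88.32719421386719) [[ 376. -272.]
 [ 646. -280.]
 [ 666.  411.]
 [ 396.  419.]]
lever 234 ((503.5475158691406, -158.99156188964844), (26.471721649169922, 106.60381317138672), 88.63057708740234) [[ 450. -171.]
 [ 557. -173.]
 [ 557. -147.]
 [ 451. -144.]]
bar 336 ((531.5595703125, 69.9551010131836), (171.19683837890625, 33.445865631103516), 6.988712787628174) [[445.  76.]
 [449.  43.]
 [619.  64.]
 [614.  97.]] 0.32366538789985844
```

View pics/c1.png

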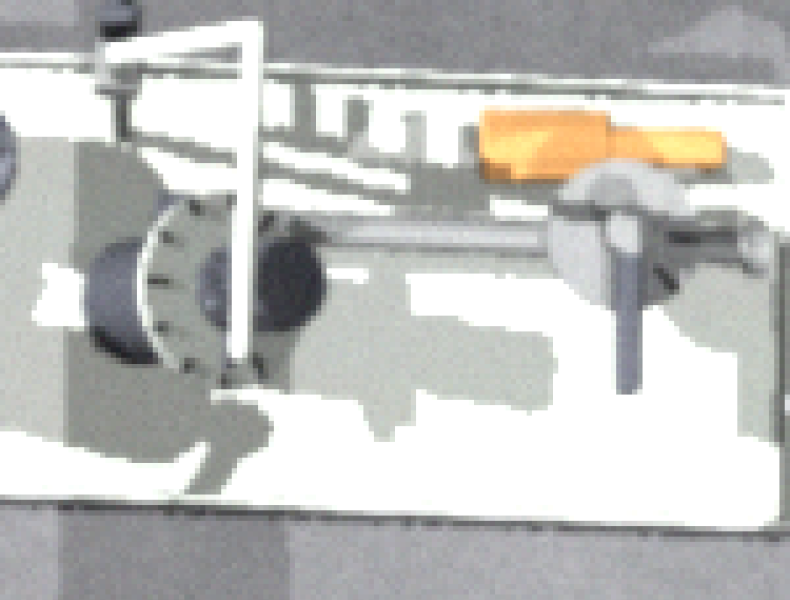

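View pics/c2.png

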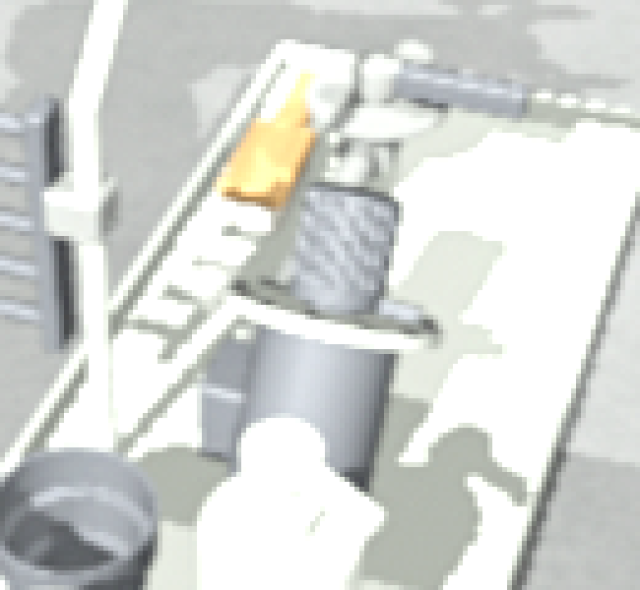

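The crops agree with the fitted frame: the rim measures 691×271 mm, as specified. Mark 4 is at left (157,281) in crop 1, and mark 5 is just above it at (165,237). The pointer fin seems to be on the robot side, at (405,312) in crop 2, near mark 1. Next I'll measure the pointer and the sleeve axis from range data.

```bash
cat >> h.py <<'E'
yaw=np.radians(-1.67); Rc=R.from_euler('z',yaw).as_matrix(); O=np.array([.5057,.0549,0])
t33=np.radians(33)
# sleeve frame axes in caddy: ez out of free end, ey = uppermost (mark 4) direction, ex = caddy x
S=np.array([[1,0,0],[0,np.cos(t33),np.sin(t33)],[0,-np.sin(t33),np.cos(t33)]]).T
def to_c(p): return (p-O)@Rc
def to_s(p): return (to_c(p)-[0,0,.131])@S
def s2w(s): return O+Rc@(S@np.asarray(s)+[0,0,.131])
def c2w(c): return O+Rc@np.asarray(c)
def sleeve_angle(n,npz=None):
    f,d,K,E=npz if npz else cam(n); p=to_s(pts(d,K,E)); r=np.hypot(p[...,0],p[...,1])
    m=(r>.034)&(r<.048)&(p[...,2]>-.0295)&(p[...,2]<-.021)
    th=np.degrees(np.arctan2(p[...,0],p[...,1])) # clockwise from mark4 looking down
    th=th[m]; return ((120+th)/30)
E
python3 - <<'E'
from h import *
for n in ('top','side'):
    z=np.load(n+'0.npz');f,d,K,E=[z[k] for k in 'fdKE']
    t=sleeve_angle(n,(f,d,K,E)); print(n,np.sort(t).round(1))
    s=to_s(pts(d,K,E)); m=(abs(s[...,2])<.026)&(np.hypot(s[...,0],s[...,1])<.035)
    q=s[m]; A=np.c_[2*q[:,:2],np.ones(len(q))]; x=np.linalg.lstsq(A,(q[:,:2]**2).sum(1),rcond=None)[0]
    print('circle',len(q),x[:2].round(4),np.sqrt(x[2]+x[0]**2+x[1]**2).round(4))
    for lo,hi in((-.026,0),(0,.026)):
        k=(q[:,2]>lo)&(q[:,2]<hi);x=np.linalg.lstsq(A[k],(q[k,:2]**2).sum(1),rcond=None)[0];print(lo,x[:2].round(4),np.sqrt(x[2]+x[0]**2+x[1]**2).round(4))
    e=(abs(s[...,2]-.03)<.004)&(np.hypot(s[...,0],s[...,1])<.035); print('end',e.sum(),s[e].mean(0).round(4) if e.any() else '')
o=get_obs();T=R.from_quat(o['tool_rot']).as_matrix()
print(T.round(3)); print('tool axis tgt',(Rc@-S[:,2]).round(4),'s90',s2w([0,0,.09]).round(4),'s0',s2w([0,0,0]).round(4))
print('valve',c2w([.046,-.215,.096]).round(4))
E
```

```text
top [-0.6 -0.5 -0.5  1.2  1.3  1.3  1.3  1.5  1.5  1.6  1.6  1.8  1.9  2.
  2.1  2.4  2.6  3.6  4.   4.2  4.4  4.8  4.9  5.1  5.3  5.5  5.6  5.7
  5.8  5.9  5.9  6.1  6.2  6.6  6.7  7.9  8.   8.   8.3]
circle 114 [-0.0013  0.0015] 0.0243
-0.026 [-0.0015  0.0011] 0.0245
0 [-0.0009  0.0019] 0.0244
end 164 [-0.0012  0.0009  0.0306]
side [1.1 1.1 1.1 1.1 1.1 1.1 1.1 1.2 1.2 1.2 1.2 1.2 1.4]
circle 414 [ 0.0011 -0.0008] 0.025
-0.026 [ 0.0008 -0.0018] 0.0257
0 [0.0014 0.0003] 0.0242
end 63 [-0.0011  0.0119  0.0292]
[[ 0.905  0.425 -0.001]
 [ 0.425 -0.905  0.002]
 [-0.    -0.002 -1.   ]]
tool axis tgt [ 0.0159  0.5444 -0.8387] s90 [0.5043 0.0059 0.2065] s0 [0.5057 0.0549 0.131 ]
valve [ 0.5454 -0.1613  0.096 ]
```

Emit:
send_rows --steps "1 0.025 0.035 0.015 0 0 0.1; 1 0.025 0.035 0.015 0 0 0.1; 1 0.025 0.035 0.015 0 0 0.1; 1 0.025 0.035 0.015 0 0 0.1; 1 0.025 0.035 0.015 0 0 0.1"

```text
clock: 0.52
eef_pos: [0.3271, -0.2909, 0.3001]
tool_rot: [0.891, 0.454, -0.0, -0.0]
ft_force: [0.9, -0.3, 0.2]
grip_width: 0.0857
grasp_force: 0.0
```

```bash
cat >> h.py <<'E'
def Rt(roll): # tool orientation on the sleeve: roll deg about tool z from closing along caddy x
    y=Rc@S[:,0]; z=Rc@-S[:,2]; return R.from_matrix(np.c_[np.cross(y,z),y,z])*R.from_euler('z',roll,degrees=True)
def plan(p,Rg,p0=None,R0=None):
    o=get_obs(); p0=o['eef_pos'] if p0 is None else p0; R0=R.from_quat(o['tool_rot']) if R0 is None else R0
    dp=p-p0; rv=(Rg*R0.inv()).as_rotvec(); print('dp',dp.round(4),'rv',rv.round(4),'deg',np.degrees(np.linalg.norm(rv)).round(1))
def st():
    o=get_obs(); print('t',round(o['clock'],2),'q',o['joint_pos'].round(3),'p',o['eef_pos'].round(4),'s',to_s(o['eef_pos']).round(4),'F',o['ft_force'].round(1),'w',round(o['grip_width'],4))
    T=R.from_quat(o['tool_rot']); print('roll rv in sleeve tool frame deg',np.degrees((Rt(0).inv()*T).as_rotvec()).round(1))
E
python3 -c "
from h import *
st()
for r in (-150,-120,-90,-60,0): print(r);plan(s2w([0,0,.09]),Rt(r))"
```

```text
t 0.52 q [-0.727  0.096  0.008  1.483  0.     1.472] p [ 0.3271 -0.2909  0.3001] s [-0.1685 -0.2021  0.3329] F [ 0.9 -0.3  0.2] w 0.0857
roll rv in sleeve tool frame deg [ -9.8 -32.   33.4]
-150
dp [ 0.1772  0.2968 -0.0936] rv [ 0.0573  0.8713 -2.9424] deg 175.9
-120
dp [ 0.1772  0.2968 -0.0936] rv [ 0.1533 -0.7745  2.5947] deg 155.4
-90
dp [ 0.1772  0.2968 -0.0936] rv [ 0.3103 -0.6319  2.0981] deg 126.8
-60
dp [ 0.1772  0.2968 -0.0936] rv [ 0.4244 -0.4862  1.5956] deg 98.6
0
dp [ 0.1772  0.2968 -0.0936] rv [ 0.5527 -0.1893  0.5818] deg 47.2
```

```bash
python3 -c "
from h import *
plan(s2w([0,0,.09]),Rt(-70))"
```

```text
dp [ 0.1772  0.2968 -0.0936] rv [ 0.3906 -0.535   1.7635] deg 107.9
```

Emit:
send_rows --steps "1 0.011 0.0175 -0.004 0.0244 -0.0334 0.11; 1 0.011 0.0175 -0.004 0.0244 -0.0334 0.11; 1 0.011 0.0175 -0.004 0.0244 -0.0334 0.11; 1 0.011 0.0175 -0.004 0.0244 -0.0334 0.11; 1 0.011 0.0175 -0.004 0.0244 -0.0334 0.11"

```text
clock: 0.93
eef_pos: [0.382, -0.2038, 0.2796]
tool_rot: [0.729, 0.677, 0.101, -0.017]
ft_force: [-0.5, -0.4, 0.3]
grip_width: 0.0855
grasp_force: 0.0
```

Emit:
send_rows --steps "1 0.011 0.0175 -0.004 0.0244 -0.0334 0.11; 1 0.011 0.0175 -0.004 0.0244 -0.0334 0.11; 1 0.011 0.0175 -0.004 0.0244 -0.0334 0.11; 1 0.011 0.0175 -0.004 0.0244 -0.0334 0.11; 1 0.011 0.0175 -0.004 0.0244 -0.0334 0.11"

```text
clock: 1.35
eef_pos: [0.4368, -0.1166, 0.2595]
tool_rot: [0.505, 0.84, 0.193, -0.032]
ft_force: [-0.2, -0.1, 0.2]
grip_width: 0.0853
grasp_force: 0.0
```

```bash
python3 -c "
from h import *
st()
plan(s2w([0,0,.09]),Rt(-70))"
```

```text
t 1.35 q [-0.519  0.158 -0.086  1.385  0.39   0.552] p [ 0.4368 -0.1166  0.2595] s [-0.0639 -0.0755  0.2022] F [-0.2 -0.1  0.2] w 0.0853
roll rv in sleeve tool frame deg [ -4.2 -13.4 -31.7]
dp [ 0.0675  0.1225 -0.053 ] rv [ 0.1444 -0.2015  0.6621] deg 40.5
```

Emit:
send_rows --steps "1 0.0113 0.0204 -0.0088 0.0241 -0.0336 0.11; 1 0.0113 0.0204 -0.0088 0.0241 -0.0336 0.11; 1 0.0113 0.0204 -0.0088 0.0241 -0.0336 0.11; 1 0.0113 0.0204 -0.0088 0.0241 -0.0336 0.11; 1 0.0113 0.0204 -0.0088 0.0241 -0.0336 0.11"

```text
clock: 1.77
eef_pos: [0.4933, -0.0146, 0.2151]
tool_rot: [0.238, 0.932, 0.268, -0.043]
ft_force: [0.4, -0.1, 1.5]
grip_width: 0.0857
grasp_force: 0.0
```

Emit:
send_rows --steps "1 0.011 0.0204 -0.0088 0.0241 -0.0336 0.11; 1 0 0 0 0 0 0; 1 0 0 0 0 0 0; 1 0 0 0 0 0 0; 1 0 0 0 0 0 0"

```text
clock: 2.18
eef_pos: [0.504, 0.0043, 0.2075]
tool_rot: [0.185, 0.941, 0.28, -0.044]
ft_force: [0.1, 0.3, 0.3]
grip_width: 0.0856
grasp_force: 0.0
```

Run:
```python
from h import *
st()
plan(s2w([0,0,.09]),Rt(-70));plan(s2w([0,0,-.003]),Rt(-70))
f,d,K,E=cam('side');g=np.clip(f[60:270,190:460].astype(float)*1.6,0,255).astype(np.uint8)[:,:,::-1]
cv2.imwrite('pics/a1.png',cv2.resize(g,None,fx=2.8,fy=2.8))
```

```text
t 2.18 q [-0.312  0.363 -0.022  1.36   0.55   0.026] p [0.504  0.0043 0.2075] s [-0.0002 -0.0008  0.0918] F [0.1 0.3 0.3] w 0.0856
roll rv in sleeve tool frame deg [ -0.1  -0.2 -69.5]
dp [ 0.0002  0.0017 -0.0011] rv [ 0.0012 -0.0011  0.0088] deg 0.5
dp [ 0.0017  0.0523 -0.079 ] rv [ 0.0012 -0.0011  0.0088] deg 0.5
```

View pics/a1.png

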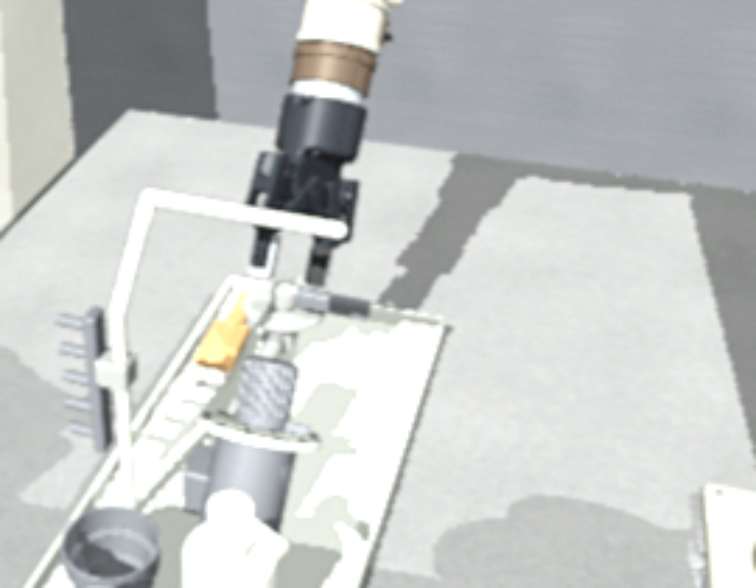

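The gripper, tilted onto the sleeve's axis, is above the sleeve's free end. The fingertips are at (262,262) and (318,275), the sleeve is at (267,390), and the bar is clear. Next I advance along the axis.

Emit:
send_rows --steps "1 0.0002 0.0053 -0.0079 0.001 -0.001 0.008; 1 0.0002 0.0052 -0.0079 0 0 0; 1 0.0002 0.0052 -0.0079 0 0 0; 1 0.0002 0.0052 -0.0079 0 0 0; 1 0.0002 0.0052 -0.0079 0 0 0"

```text
clock: 2.65
eef_pos: [0.5051, 0.0309, 0.1673]
tool_rot: [0.18, 0.942, 0.28, -0.045]
ft_force: [0.6, -0.1, 0.3]
grip_width: 0.0854
grasp_force: 0.0
```

Emit:
send_rows --steps "1 0.0002 0.0053 -0.0079 0 0 0; 1 0.0002 0.0052 -0.0079 0 0 0; 1 0.0002 0.0052 -0.0079 0 0 0; 1 0.0002 0.0052 -0.0079 0 0 0; 1 0.0002 0.0052 -0.0079 0 0 0"

```text
clock: 3.07
eef_pos: [0.5061, 0.0571, 0.1278]
tool_rot: [0.18, 0.942, 0.28, -0.045]
ft_force: [0.5, -0.2, 0.1]
grip_width: 0.0857
grasp_force: 0.0
```

Emit:
send_rows --steps "-1 0 0 0 0 0 0; -1 0 0 0 0 0 0; -1 0 0 0 0 0 0; -1 0 0 0 0 0 0; -1 0 0 0 0 0 0"

```text
clock: 3.48
eef_pos: [0.5058, 0.0546, 0.1279]
tool_rot: [0.181, 0.942, 0.278, -0.045]
ft_force: [-2.9, -7.9, -0.1]
grip_width: 0.0488
grasp_force: 61.4
```

Run:
```python
from h import *
st(); print(get_obs()['grasp_force'],get_obs()['ft_torque'])
print((Rt(0).as_matrix()[:,2]).round(4))
print(np.sort(sleeve_angle('side')).round(1))
```

```text
t 3.48 q [-0.215  0.406 -0.181  1.103  0.56   0.13 ] p [0.5058 0.0546 0.1279] s [ 0.0001 -0.0019 -0.0024] F [-2.9 -7.9 -0.1] w 0.0488
roll rv in sleeve tool frame deg [  0.2  -0.2 -70. ]
61.39032483100891 [-1.70006177  0.50559393  0.53084309]
[ 0.0159  0.5444 -0.8387]
[1.1 1.1 1.1 1.1 1.2 1.2 1.2 1.2 1.2 1.2 1.2 1.2 1.2 1.2]
```

Emit:
send_rows --steps "-1 0 0 0 0.0017 0.057 -0.0878; -1 0 0 0 0.0017 0.057 -0.0878; -1 0 0 0 0.0017 0.057 -0.0878; -1 0 0 0 0.0017 0.057 -0.0878; -1 0 0 0 0.0017 0.057 -0.0878"

```text
clock: 3.95
eef_pos: [0.5056, 0.0541, 0.1276]
tool_rot: [0.421, 0.862, 0.256, -0.116]
ft_force: [-5.2, -9.9, 0.2]
grip_width: 0.0486
grasp_force: 61.6
```

Run:
```python
from h import *
st(); print(get_obs()['ft_torque'])
print(np.sort(sleeve_angle('side')).round(1))
```

```text
t 3.95 q [-0.216  0.406 -0.182  1.103  0.56   0.658] p [0.5056 0.0541 0.1276] s [-0.0001 -0.0025 -0.0024] F [-5.2 -9.9  0.2] w 0.0486
roll rv in sleeve tool frame deg [  0.1  -0.3 -39.6]
[-1.9996718   0.61812916  1.30920862]
[2.1 2.1 2.1 2.2 2.2 2.2 2.2 2.2 2.2 2.3 2.3 2.3 2.3]
```

It followed one mark exactly, so three more to go.

Emit:
send_rows --steps "-1 0 0 0 0.0017 0.057 -0.0878; -1 0 0 0 0.0017 0.057 -0.0878; -1 0 0 0 0.0017 0.057 -0.0878; -1 0 0 0 0.0017 0.057 -0.0878; -1 0 0 0 0.0017 0.057 -0.0878"

```text
clock: 4.42
eef_pos: [0.505, 0.0539, 0.1275]
tool_rot: [0.63, 0.724, 0.217, -0.179]
ft_force: [-6.5, -11.5, 2.4]
grip_width: 0.0485
grasp_force: 61.7
```

Emit:
send_rows --steps "-1 0 0 0 0.0017 0.057 -0.0878; -1 0 0 0 0.0017 0.057 -0.0878; -1 0 0 0 0.0017 0.057 -0.0878; -1 0 0 0 0.0017 0.057 -0.0878; -1 0 0 0 0.0017 0.057 -0.0878"

```text
clock: 4.83
eef_pos: [0.5044, 0.054, 0.1275]
tool_rot: [0.796, 0.536, 0.163, -0.229]
ft_force: [-8.5, -11.5, 2.4]
grip_width: 0.0485
grasp_force: 61.9
```

Emit:
send_rows --steps "-1 0 0 0 0.0017 0.057 -0.0878; -1 0 0 0 0.0017 0.057 -0.0878; -1 0 0 0 0.0017 0.057 -0.0878; -1 0 0 0 0.0017 0.057 -0.0878; -1 0 0 0 0.0017 0.057 -0.0878"

```text
clock: 5.25
eef_pos: [0.5039, 0.0544, 0.1277]
tool_rot: [0.907, 0.312, 0.098, -0.264]
ft_force: [-9.8, -10.7, 4.6]
grip_width: 0.049
grasp_force: 61.9
```

Run:
```python
from h import *
st(); print(get_obs()['ft_torque'])
print(np.sort(sleeve_angle('side')).round(1),np.sort(sleeve_angle('top')).round(1))
```

```text
t 5.25 q [-0.216  0.404 -0.185  1.103  0.56   2.229] p [0.5039 0.0544 0.1277] s [-0.0018 -0.0023 -0.0024] F [ -9.8 -10.7   4.6] w 0.049
roll rv in sleeve tool frame deg [-0.  -0.3 50.5]
[-1.37434219  1.55621569  1.89000185]
[5.  5.  5.  5.  5.  5.1 5.1 5.1 5.1 5.1 5.1 5.2 5.2 5.3 5.3 5.3] [0.1 0.7 1.1 1.1 1.1 1.2 1.3 1.5 1.6 1.7 1.7 1.9 2.6 2.7 2.7 3.2 3.2 3.8
 4.  4.2 4.4 4.5 4.5 4.7 4.8 4.9 5.  5.  5.  5.1 5.3 5.5 5.6 5.7 5.9 6.5
 6.5 6.6 6.9 7.9 8.  8.2]
```

Emit:
send_rows --steps "1 0 0 0 0 0 0; 1 0 0 0 0 0 0; 1 0 0 0 0 0 0; 1 0 0 0 0 0 0; 1 0 0 0 0 0 0"

```text
clock: 5.77
eef_pos: [0.5066, 0.0571, 0.1284]
tool_rot: [0.905, 0.315, 0.102, -0.265]
ft_force: [-0.3, 0.1, -0.0]
grip_width: 0.0855
grasp_force: 0.0
```

Emit:
send_rows --steps "1 -0.0003 -0.0109 0.0168 0 0 0; 1 -0.0003 -0.0109 0.0168 0 0 0; 1 -0.0003 -0.0109 0.0168 0 0 0; 1 -0.0003 -0.0109 0.0168 0 0 0; 1 -0.0003 -0.0109 0.0168 0 0 0"

```text
clock: 6.18
eef_pos: [0.5048, 0.0023, 0.213]
tool_rot: [0.905, 0.315, 0.102, -0.266]
ft_force: [0.7, -0.6, -0.1]
grip_width: 0.0855
grasp_force: 0.0
```

Run:
```python
from h import *
st()
print(np.sort(sleeve_angle('side')).round(1))
f,d,K,E=cam('side');g=np.clip(f[60:270,190:460].astype(float)*1.6,0,255).astype(np.uint8)[:,:,::-1]
cv2.imwrite('pics/a2.png',cv2.resize(g,None,fx=2.8,fy=2.8))
print('grip',c2w([.046-.07,-.215,.096]).round(4), 'axis',c2w([.046,-.215,.096]).round(4))
```

```text
t 6.18 q [-0.316  0.365 -0.006  1.381  0.551  2.105] p [0.5048 0.0023 0.213 ] s [0.0006 0.0005 0.0974] F [ 0.7 -0.6 -0.1] w 0.0855
roll rv in sleeve tool frame deg [-0.   0.1 49.9]
[4.9 4.9 4.9 4.9 4.9 4.9 5.  5.  5.  5.  5.  5.1 5.1 5.1 5.1]
grip [ 0.4754 -0.1593  0.096 ] axis [ 0.5454 -0.1613  0.096 ]
```

View pics/a2.png

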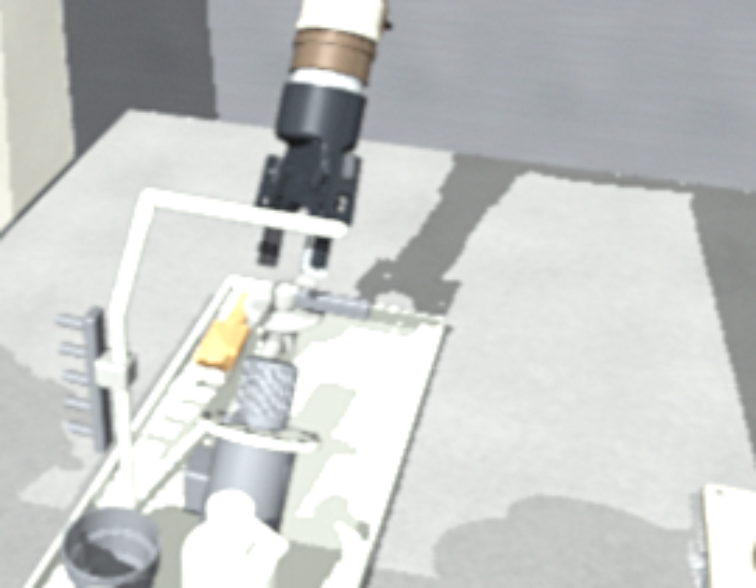

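The sleeve rests at mark 5 with the gripper clear: the pointer is on the far side of the plate near (210,415), and the side range data read 4.9–5.1. The lever is still shut at (335,302). Now the valve.

```bash
cat >> h.py <<'E'
def Rv(psi): # tool down, closing axis at caddy angle psi deg
    a=np.radians(psi)+yaw; y=np.array([np.cos(a),np.sin(a),0]); z=np.array([0,0,-1.]); return R.from_matrix(np.c_[np.cross(y,z),y,z])
def lever(n='top'):
    f,d,K,E=cam(n); p=to_c(pts(d,K,E)); v=p-[.046,-.215,0]; r=np.hypot(v[...,0],v[...,1])
    m=(r>.05)&(r<.1)&(p[...,2]>.098)&(p[...,2]<.11); a=np.degrees(np.arctan2(v[...,1],v[...,0]))[m]
    print('lever deg',m.sum(),np.median((a-180)%360), 'r max',r[m].max() if m.any() else 0)
E
python3 -c "
from h import *
g=c2w([.046-.07,-.215,.20]);plan(g,Rv(-90));lever('side')"
```

```text
dp [-0.0313 -0.1604 -0.0147] rv [-0.5427  0.2238 -0.6791] deg 51.4
lever deg 63 355.0252608293374 r max 0.09371117903475748
```

Emit:
send_rows --steps "1 -0.0039 -0.02 -0.0018 -0.0678 0.028 -0.0849; 1 -0.0039 -0.02 -0.0018 -0.0678 0.028 -0.0849; 1 -0.0039 -0.02 -0.0018 -0.0678 0.028 -0.0849; 1 -0.0039 -0.02 -0.0018 -0.0678 0.028 -0.0849; 1 -0.0039 -0.02 -0.0018 -0.0678 0.028 -0.0849"

```text
clock: 6.75
eef_pos: [0.4844, -0.0976, 0.2021]
tool_rot: [0.988, 0.11, 0.037, -0.103]
ft_force: [-0.4, -0.6, -0.0]
grip_width: 0.0853
grasp_force: 0.0
```

Emit:
send_rows --steps "1 -0.0039 -0.02 -0.0018 -0.0678 0.028 -0.0849; 1 -0.0039 -0.02 -0.0018 -0.0678 0.028 -0.0849; 1 -0.0039 -0.02 -0.0018 -0.0678 0.028 -0.0849; 1 0 0 0 0 0 0; 1 0 0 0 0 0 0"

```text
clock: 7.17
eef_pos: [0.4733, -0.1561, 0.1966]
tool_rot: [1.0, -0.014, -0.002, -0.004]
ft_force: [0.0, -0.6, 0.9]
grip_width: 0.0858
grasp_force: 0.0
```

Run:
```python
from h import *
st();g=c2w([.046-.07,-.215,.08]);plan(g,Rv(-90));lever('side');lever('top')
f,d,K,E=cam('side');g=np.clip(f[60:270,190:460].astype(float)*1.6,0,255).astype(np.uint8)[:,:,::-1]
cv2.imwrite('pics/a3.png',cv2.resize(g,None,fx=2.8,fy=2.8))
```

```text
t 7.17 q [-0.322  0.261 -0.06   1.257  0.006  2.847] p [ 0.4733 -0.1561  0.1966] s [-0.0263 -0.1419  0.1704] F [ 0.  -0.6  0.9] w 0.0858
roll rv in sleeve tool frame deg [-25.3 -25.7  87.4]
dp [ 0.0022 -0.0032 -0.1166] rv [-0.0079 -0.0045 -0.0012] deg 0.5
lever deg 61 355.5576421159822 r max 0.0931753744941176
lever deg 43 4.8827098785916405 r max 0.09539147734806275
```

View pics/a3.png

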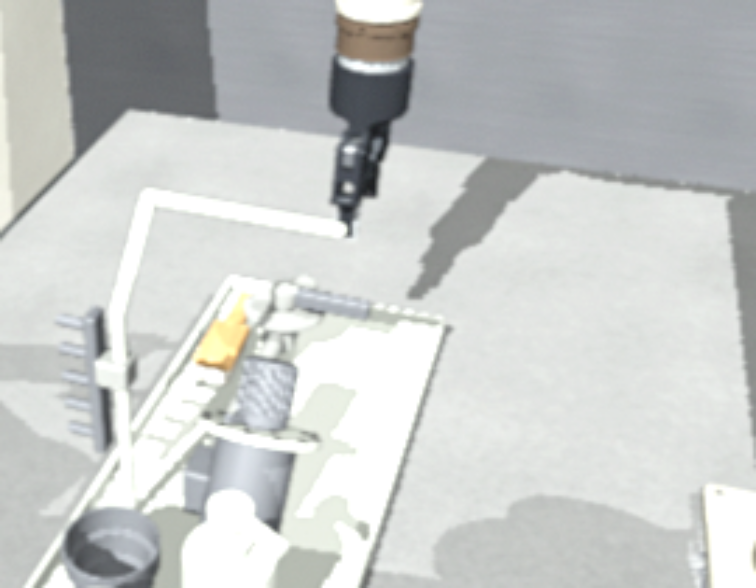

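The gripper points down above the lever, with its tip at (347,235) and the lever at (335,302). The top and side lever readings of +5° and −5° average to shut. Next I descend and grip.

Emit:
send_rows --steps "1 0.001 -0.0015 -0.0235 -0.004 -0.002 0; 1 0.001 -0.0015 -0.0235 -0.004 -0.002 0; 1 0 0 -0.0235 0 0 0; 1 0 0 -0.0235 0 0 0; 1 0 0 -0.0225 0 0 0"

```text
clock: 7.73
eef_pos: [0.4754, -0.16, 0.08]
tool_rot: [1.0, -0.015, 0.001, 0.001]
ft_force: [0.1, -0.4, -1.3]
grip_width: 0.0856
grasp_force: 0.0
```

Emit:
send_rows --steps "-1 0 0 0 0 0 0; -1 0 0 0 0 0 0; -1 0 0 0 0 0 0; -1 0 0 0 0 0 0; -1 0 0 0 0 0 0"

```text
clock: 8.15
eef_pos: [0.4769, -0.1608, 0.0829]
tool_rot: [1.0, -0.015, 0.002, 0.002]
ft_force: [-0.1, 0.3, 0.6]
grip_width: 0.0257
grasp_force: 0.0
```

Run:
```python
from h import *
st()
for a in np.arange(0,46,4.5):
    b=np.radians(180+a); print(a,(c2w([.046+.07*np.cos(b),-.215+.07*np.sin(b),.08])-c2w([-.024,-.215,.08])).round(4))
```

```text
t 8.15 q [-3.240e-01  3.600e-01 -2.400e-01  9.650e-01 -2.000e-03  2.849e+00] p [ 0.4769 -0.1608  0.0829] s [-0.0225 -0.2078  0.0775] F [-0.1  0.3  0.6] w 0.0257
roll rv in sleeve tool frame deg [-26.2 -25.8  87.3]
0.0 [0. 0. 0.]
4.5 [ 0.0001 -0.0055  0.    ]
9.0 [ 0.0005 -0.011   0.    ]
13.5 [ 0.0015 -0.0164  0.    ]
18.0 [ 0.0028 -0.0217  0.    ]
22.5 [ 0.0045 -0.0269  0.    ]
27.0 [ 0.0067 -0.032   0.    ]
31.5 [ 0.0092 -0.0369  0.    ]
36.0 [ 0.0122 -0.0415  0.    ]
40.5 [ 0.0154 -0.0459  0.    ]
45.0 [ 0.0191 -0.0501  0.    ]
```

Emit:
send_rows --steps "-1 0 0 0 0 0 0; -1 0 0 0 0 0 0; -1 0 0 0 0 0 0; -1 0 0 0 0 0 0; -1 0 0 0 0 0 0"

```text
clock: 8.57
eef_pos: [0.4766, -0.1612, 0.0828]
tool_rot: [1.0, -0.016, 0.002, 0.002]
ft_force: [-0.9, -1.7, 6.3]
grip_width: 0.0129
grasp_force: 60.3
```

Emit:
send_rows --steps "-1 0.0001 -0.0055 0 0 0 0.0785; -1 0.0004 -0.0055 0 0 0 0.0785; -1 0.001 -0.0054 0 0 0 0.0785; -1 0.0013 -0.0053 0 0 0 0.0785; -1 0.0017 -0.0052 0 0 0 0.0785"

```text
clock: 8.98
eef_pos: [0.481, -0.1873, 0.0827]
tool_rot: [0.983, 0.182, 0.002, 0.001]
ft_force: [-1.1, 2.1, 6.8]
grip_width: 0.0127
grasp_force: 60.5
```

Emit:
send_rows --steps "-1 0.0022 -0.0051 0 0 0 0.0785; -1 0.0025 -0.0049 0 0 0 0.0785; -1 0.003 -0.0046 0 0 0 0.0785; -1 0.0032 -0.0044 0 0 0 0.0785; -1 0.0037 -0.0042 0 0 0 0.0785"

```text
clock: 9.4
eef_pos: [0.4951, -0.2098, 0.0827]
tool_rot: [0.929, 0.37, 0.002, 0.001]
ft_force: [-1.9, 4.0, 7.4]
grip_width: 0.0129
grasp_force: 60.7
```

Emit:
send_rows --steps "-1 0 0 0 0 0 0; -1 0 0 0 0 0 0; -1 0 0 0 0 0 0; -1 0 0 0 0 0 0; -1 0 0 0 0 0 0"

```text
clock: 9.82
eef_pos: [0.4953, -0.21, 0.0827]
tool_rot: [0.929, 0.369, 0.002, 0.001]
ft_force: [-1.2, 2.2, 7.1]
grip_width: 0.0128
grasp_force: 60.6
```

Run:
```python
from h import *
st();v=to_c(get_obs()['eef_pos'])-[.046,-.215,0];print('angle',np.degrees(np.arctan2(v[1],v[0]))%360-180,np.hypot(v[0],v[1]));plan(get_obs()['eef_pos'],Rv(-45))
```

```text
t 9.82 q [-4.020e-01  4.210e-01 -1.450e-01  1.000e+00  1.000e-03  1.984e+00] p [ 0.4953 -0.21    0.0827] s [-0.0027 -0.2486  0.1039] F [-1.2  2.2  7.1] w 0.0128
roll rv in sleeve tool frame deg [-13.2 -31.2  43.7]
angle 45.79567769537357 0.06983879429952605
dp [0. 0. 0.] rv [0.0007 0.0045 0.0007] deg 0.3
```

The lever is held at 45°. Next I release it and lift straight up.

Emit:
send_rows --steps "1 0 0 0 0 0 0; 1 0 0 0 0 0 0; 1 0 0 0 0 0 0; 1 0 0 0 0 0 0; 1 0 0 0 0 0 0"

```text
clock: 10.23
eef_pos: [0.4945, -0.2105, 0.081]
tool_rot: [0.93, 0.368, 0.001, 0.001]
ft_force: [0.2, 0.6, -0.7]
grip_width: 0.0725
grasp_force: 0.0
```

Emit:
send_rows --steps "1 0 0 0.02 0 0 0; 1 0 0 0.03 0 0 0; 1 0 0 0.03 0 0 0; 1 0 0 0.03 0 0 0; 1 0 0 0.03 0 0 0"

```text
clock: 10.65
eef_pos: [0.4943, -0.2104, 0.2223]
tool_rot: [0.93, 0.368, 0.001, 0.001]
ft_force: [-0.1, -0.8, -0.4]
grip_width: 0.0855
grasp_force: 0.0
```

Emit:
send_rows --steps "1 -0.02 -0.02 0.01 0 0 0; 1 -0.02 -0.02 0.01 0 0 0; 1 -0.02 -0.02 0.01 0 0 0; 1 -0.02 -0.02 0 0 0 0; 1 0 0 0 0 0 0"

```text
clock: 11.07
eef_pos: [0.412, -0.2935, 0.2521]
tool_rot: [0.931, 0.366, 0.0, 0.002]
ft_force: [0.6, 0.2, -0.2]
grip_width: 0.0853
grasp_force: 0.0
```

Run:
```python
from h import *
st();lever('top');lever('side');print(np.sort(sleeve_angle('side')).round(1))
f,d,K,E=cam('side');g=np.clip(f[60:270,190:460].astype(float)*1.6,0,255).astype(np.uint8)[:,:,::-1]
cv2.imwrite('pics/a4.png',cv2.resize(g,None,fx=2.8,fy=2.8))
```

```text
t 11.07 q [-0.618  0.241  0.06   1.385 -0.002  1.775] p [ 0.412  -0.2935  0.2521] s [-0.0835 -0.2284  0.2927] F [ 0.6  0.2 -0.2] w 0.0853
roll rv in sleeve tool frame deg [-13.3 -31.4  44.1]
lever deg 68 44.72693111411422 r max 0.09394835165605753
lever deg 54 42.57044563467571 r max 0.09175547649723569
[4.9 4.9 4.9 5.  5.  5.  5.  5.  5.  5.1 5.1 5.1]
```

View pics/a4.png

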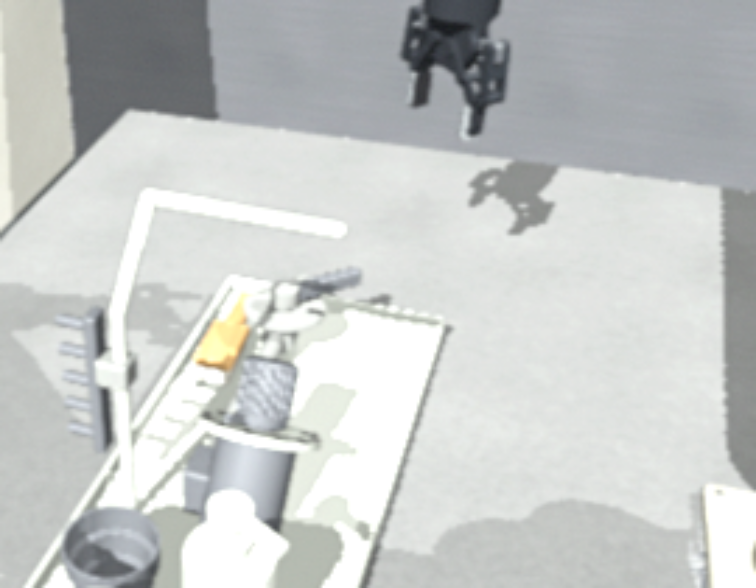

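The lever stands half open at (330,283), with its tip at (355,272). The sleeve is still at mark 5 and the gripper is clear at (460,90).

```bash
python3 -c "
from workcell import *
print(job_done())"
```

```text
the job is handed in; nothing more can be done
None
```

I turned the dose sleeve to mark 5 while the valve was shut, then opened the lever half way (45° held at release, 43–45° on the cameras afterwards); the arm never went near the loose items, and the job is handed in with no verdict returned.

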